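Clamp a sample jar in the jar mixer

TASK

Load the jar with the orange contents into the mixer: stand it in the round nest, swing the clamp arm over it as far as its stop, then turn the red ball knob clockwise, by feel, until the rubber foot holds the lid snugly with about 45 newtons; 85 would crack the lid. Leave the other jars and the small flask where they stand, and let go at the end.

Things in the scene. Friction and masses are not known exactly. Their poses are not given: they have to be found in the camera images.
- jar_orange: The jar to clamp: clear glass, 55 mm diameter, orange contents, black screw lid 58 mm wide and 18 mm high, 72 mm tall in all, 0.15 to 0.31 kg. An orange disc 38 mm wide marks the lid. Origin at the centre of its underside, z up. Take it by the lid from above (lid: 54 to 72 mm over the origin).
- jar_red: Same jar with red contents and a red disc on the lid, a bystander in the same low grey tray (floor 4 mm, walls 12 mm high). The jars' centres are 110 mm or more apart.
- jar_white: Same jar with white contents and a white disc on the lid, a bystander in the same tray.
- flask_small: Conical glass flask, 84 mm across the base, 140 mm tall, loose on the table at the far side: a bystander. Origin at the centre of its underside.
- mixer: White jar mixer, 225 x 240 mm, with an aluminium platform whose top is 80 mm over the table. Origin under its middle; its x runs from the nest (x = -35 mm) to the post of the clamp arm (x = 85 mm), z up. From the post a blue arm, 30 mm wide and 20 mm high, reaches out 120 mm, ending in a boss 36 mm wide, 174 to 204 mm over the table, which carries the screw spindle.
- nest (a point): Centre of the floor of the round blue nest on the platform, where the jar stands, 80 mm over the table. The nest is a ring 10 mm high, 62 mm wide inside, its rim flared to 68 mm. Axes as the mixer's.
- pivot (a point): On the axis of the upright steel post (26 mm thick, 208 mm high) about which the arm swings level, 120 mm from the nest's centre; 188 mm over the table, at the arm's mid height. Axes as the mixer's.
- clamp_arm (a joint): Swing of the arm, rad. 0: parked square to the line from post to nest, spindle on the mixer's +y side. Grows counter-clockwise seen from above, up to a fixed stop at 1.571, where the spindle stands over the nest's centre. Starts at 0 to 0.45, stays where it is left; pulled round by the ball knob with 2 to 3 N.
- spindle: Screw spindle on the arm's end, 120 mm from the post. Origin: centre of its red ball knob, a smooth slippery sphere 40 mm wide, 246 mm over the table when fully up, on a 14 mm shaft; the boss's top is 42 mm under it. Pads hold only across its widest part, level with its centre; higher up they slide off. Ball, shaft and foot sink 16 mm a turn (2.55 mm per rad).
- knob (a joint): Turn of the ball knob, rad: 0 at the start (fully up), up to 8.6; clockwise from above lowers the swivelling rubber foot (16 mm wide). The foot's own setting varies: it starts 2 to 8 mm over a lid in the nest, not measured. The screw rubs with 0.16 N m and holds when let go. On the lid each rad more adds about 33 N, and each 10 N adds 0.025 N m of push-back.
Things that resemble listed ones, but are neither listed nor needed, are in the scene too. What is shaped like the jar_orange but green or turquoise is not meant.

How it is judged:
By the outcome, as a careful person would: the job done as asked, in the order asked, and still so for the second after the job is handed in, with the robot touching nothing.
It also fails if it takes over 72 s, if anything falls off the work surface, if the arm or the gripper's body presses on something with over 40 N, if the wrist force passes 120 N, or if a joint passes its speed limit or range.

ROBOT

A 7-joint arm with a two-finger parallel gripper is mounted at the origin on the work surface. World frame = base frame: x ahead of the robot, y to its left, z up, the work surface at z = 0. Lengths are in m, angles in rad, forces in N, time in s.
With the tool pointing down it reaches from about 0.375 to 0.925 m from the base axis. Payload 3.1 kg.
Tool frame: the origin (TCP) lies between the finger pads; the fingertips stand 19 mm ahead of it and the grasp point (between the pads) is the TCP; z points along the fingers, y is the line along which they close (so a half turn about z gives the same grasp; the last joint's range is limited). The gripper opens to 85 mm and grips with 20 to 120 N. Pads are 22 mm wide; open, the fingers measure 114 mm over their backs; the gripper's body (76 mm by 85 mm) begins 54 mm behind the grasp point. The pads swing forward as they close: fully open they stand 13 mm farther back than shut.
Start: joints at [1.222, 0.383, 0.044, 1.598, -0.018, 1.161, -0.05], TCP at [0.161, -0.63, 0.25] pointing down, gripper open.
Joint ranges: [-2.61, 2.61], [-0.41, 2.15], [-1.48, 1.57], [0, 2.5], [-1.57, 4.71], [0.05, 1.97], [-2.85, 2.85]. Speed limits (rad/s): [2.79, 2.79, 3.14, 3.14, 3.14, 3.14, 3.14].

INTERFACE

Orientations are given as a unit quaternion [x, y, z, w].
In Python, from bench import move_ptp, movel, move_j, move_gripper, pause, inverse_kinematics, read_camera, camera_params, MotionError, sign_off, look_for, tip_of, read_time_s, read_qpos, read_joint_vel, read_effort, read_eef_pos, read_tcp_rot, read_ft_force, read_ft_torque, read_finger_gap, read_grasp_force gives the robot as it stands. Calls block until the motion is done:
- move_ptp(position, orientation): joint-space move of the TCP to a pose.
- movel(position, orientation=None, speed=0.15): straight line of the TCP; orientation=None keeps the orientation; speed is the mean speed in m/s.
- move_j(angles): joint-space move.
- move_gripper(opening, effort=None): finger opening in m; effort is the grip in N (None keeps the last); returns when the fingers have stopped.
- pause(seconds).
- inverse_kinematics(position, orientation): joint angles nearest the present ones, or None.
- read_camera(name): name is "side" or "top" or "wrist"; returns the picture (400x640x3 uint8, red, green, blue); there is no depth.
- camera_params(name): a dict with "K" (3x3 intrinsics, pixels), "camera_from_world" (4x4, takes a point from world to camera coordinates). Camera axes: x right, y down, z forward; pixel columns grow to the right and rows downward; lengths in m; the calibration is good to about 2 mm. A picture is of the moment at which its call begins: read the wrist's pose just before it. camera_params takes no time and is no camera call; for the wrist camera it gives the pose at the moment of the call.
A pose or a line that the arm cannot do raises MotionError and nothing moves.
- sign_off(): hands the job in; it is judged then, once.
Trained networks look in the newest picture that a camera, given by its name, has taken for a name from the list of things; names that differ only in an ending like _2 or _b are one class to them, and where a whole thing is asked for, a point or a joint stands for the part that bears it (a point fixed in the world has none). Each returns a list of dicts, best first, with "confidence" (0 to 1); they miss things now and then, are a little off and sometimes report something else, mostly with a low value. They report only what shows in the picture. A call takes as long as a camera call. They do not tell look-alikes from the thing itself.
- look_for(camera, name): "at" ([column, row] in pixels, amid what is visible of it).
- tip_of(camera, name): "at" ([column, row] in pixels: a listed point, or the origin of a listed thing).
Readings, each from a call of its own:
- read_time_s(): time.
- read_qpos(): joint angles.
- read_joint_vel(): joint speeds.
- read_effort(): joint torques, N m.
- read_eef_pos(): TCP position.
- read_tcp_rot(): TCP orientation.
- read_ft_force(): force on the tool from outside, world axes, zero at the start.
- read_ft_torque(): the same for the moment, N m.
- read_finger_gap(): finger opening in m.
- read_grasp_force(): force on a finger pad.
Only numpy, scipy, OpenCV 4.12 (cv2) and the standard library are available. Lean on these libraries where they do the work, as an engineer would, in place of code of your own. Each camera call takes 0.05 s, during which the arm holds its last target. There are 200 camera calls.

## Working session

There is one attempt and no reset: what is moved stays moved. The work goes in short steps, each a Python script; the robot and the scene stay as the last script left them, time stands still between calls to the robot, and variables do not carry over. Pictures are saved under pics/ and viewed, at most 10 in all, crops included, and the job is handed in when it is done.

```bash
mkdir -p pics; ls; python3 - <<'E'
from bench import *
import cv2,numpy as np
for c in("top","side"):
    im=read_camera(c); cv2.imwrite(f"pics/{c}0.png",im[:,:,::-1])
    p=camera_params(c); print(c,np.round(p["K"],1).tolist(),np.round(p["camera_from_world"],3).tolist())
    for n in("jar_orange","mixer","nest","pivot","spindle","flask_small"):
        print(c,n,[(np.round(d["at"],1).tolist(),round(d["confidence"],2)) for d in tip_of(c,n)][:5])
print(read_time_s(),read_tcp_rot(),read_eef_pos())
E
```

```text
pics
top [[405.6, 0.0, 321.3], [0.0, 405.6, 203.5], [0.0, 0.0, 1.0]] [[-0.008, -1.0, -0.017, -0.059], [-0.996, 0.009, -0.094, 0.608], [0.094, 0.016, -0.995, 1.248], [0.0, 0.0, 0.0, 1.0]]
top jar_orange [([381.2, 230.6], 0.88), ([385.6, 185.4], 0.85), ([443.9, 223.0], 0.77)]
top mixer [([254.7, 237.3], 0.91)]
top nest [([245.5, 247.7], 0.59)]
top pivot [([243.2, 206.9], 0.97)]
top spindle [([196.3, 213.9], 0.71)]
top flask_small [([333.7, 157.2], 0.69)]
side [[421.6, 0.0, 327.5], [0.0, 421.6, 200.1], [0.0, 0.0, 1.0]] [[-0.94, -0.342, 0.014, 0.523], [-0.185, 0.473, -0.861, 0.288], [0.288, -0.812, -0.508, 0.797], [0.0, 0.0, 0.0, 1.0]]
side jar_orange [([325.2, 212.4], 0.98), ([373.7, 225.0], 0.89), ([382.4, 197.5], 0.59)]
side mixer [([324.9, 332.0], 0.6)]
side nest [([343.8, 313.4], 0.96)]
side pivot [([290.2, 247.4], 0.63)]
side spindle [([270.8, 263.3], 0.87)]
side flask_small [([271.5, 241.8], 0.73)]
0.7 [9.92146408e-01 1.25081984e-01 1.11978982e-05 5.22719377e-05] [ 0.16133058 -0.6296955   0.25032258]
```

View pics/top0.png

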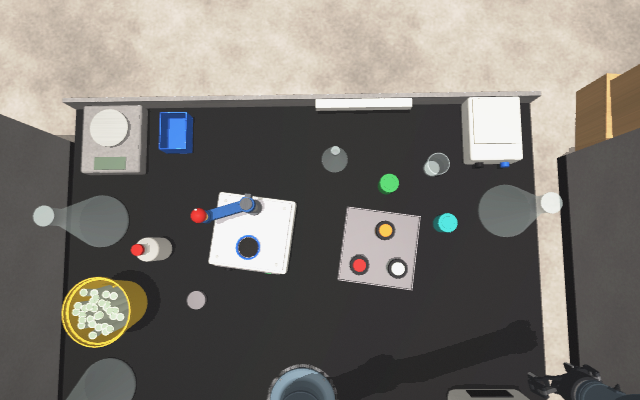

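View pics/side0.png

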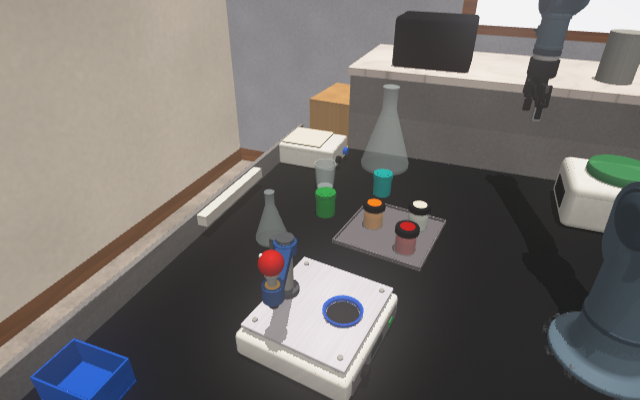

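The top view shows the wanted jar with an orange disc at (385,230). Things that could be mistaken for it are the red jar (359,265), the white jar (398,268), the green jar (389,183) and the turquoise jar (447,223). I choose the one at (385,230), which is in the tray; the side view shows it at (374,205). The mixer's nest is at (248,247), the post at (248,203) and the red ball at (198,215).

```bash
cat > h.py <<'E'
from bench import *
import cv2,numpy as np
from scipy.spatial.transform import Rotation as R
def ray(cam,uv,P=None):
    P=P or camera_params(cam); T=np.array(P["camera_from_world"]); d=np.linalg.solve(P["K"],[*uv,1.])
    return -T[:3,:3].T@T[:3,3], T[:3,:3].T@d
def at_z(cam,uv,z,P=None):
    c,d=ray(cam,uv,P); return c+d*(z-c[2])/d[2]
def proj(cam,p,P=None):
    P=P or camera_params(cam); q=np.array(P["K"])@(np.array(P["camera_from_world"])@[*p,1])[:3]; return q[:2]/q[2]
def tri(a,b):
    A=np.zeros((3,3));v=np.zeros(3);
    for c,d in(a,b):
        d=d/np.linalg.norm(d);M=np.eye(3)-np.outer(d,d);A+=M;v+=M@c
    return np.linalg.solve(A,v)
def down(yaw): # closing axis (tool y) direction = yaw + 90deg (mod 180)
    return (R.from_euler('z',yaw)*R.from_quat([1,0,0,0])).as_quat()
def blob(im,lo,hi,near=None,minA=15):
    m=cv2.inRange(cv2.cvtColor(im,cv2.COLOR_RGB2HSV),lo,hi)
    n,l,s,c=cv2.connectedComponentsWithStats(m)
    return sorted([(np.round(c[i],1).tolist(),int(s[i,4]),s[i,:4].tolist()) for i in range(1,n) if s[i,4]>=minA],key=lambda t:np.hypot(*np.subtract(t[0],near)) if near is not None else -t[1])
E
python3 - <<'E'
from h import *
t=cv2.imread("pics/top0.png")[:,:,::-1].copy();s=cv2.imread("pics/side0.png")[:,:,::-1].copy()
o=blob(t,(8,120,120),(28,255,255),(385,230))[0];print("orange",o,at_z("top",o[0],.076))
rt=blob(t,(0,150,90),(6,255,255),(198,215))[0];rs=blob(s,(0,150,90),(6,255,255),(271,263))[0]
print(rt,rs,"ball",at_z("top",rt[0],.246),tri(ray("top",rt[0]),ray("side",rs[0])))
b=blob(t,(105,120,80),(125,255,255),(248,247))[0];print(b);x,y,w,h=b[2]
print("nest ring",at_z("top",(x+w/2-.5,y+h/2-.5),.09),"net",at_z("top",(245.5,247.7),.08),at_z("side",(343.8,313.4),.08))
print("pivot",at_z("top",(243.2,206.9),.188),at_z("side",(290.2,247.4),.188),tri(ray("top",(243.2,206.9)),ray("side",(290.2,247.4))))
print("mixer",at_z("top",(254.7,237.3),0),at_z("side",(324.9,332.0),0))
# crop of the platform corner angle
print("jar by side",at_z("side",(373.7,225.),.004))
cv2.imwrite("pics/jar.png",cv2.resize(t[170:300,320:470],None,fx=4,fy=4,interpolation=cv2.INTER_CUBIC)[:,:,::-1])
E
```

```text
orange ([385.0, 230.0], 140, [379, 224, 13, 13]) [ 0.52151345 -0.25526472  0.076     ]
([197.8, 215.2], 174, [190, 208, 16, 15]) ([270.2, 262.4], 518, [258, 250, 26, 26]) ball [0.55943451 0.25550152 0.246     ] [0.5586751  0.25502952 0.2464735 ]
([247.5, 246.9], 128, [236, 235, 24, 25])
nest ring [0.47402933 0.15540672 0.09      ] net [0.47187211 0.16338064 0.08      ] [0.46930843 0.15621528 0.08      ]
pivot [0.58518804 0.1489012  0.188     ] [0.57922486 0.14037726 0.188     ] [0.58084245 0.14646123 0.19256072]
mixer [0.50367056 0.1504343  0.        ] [0.51055112 0.14097823 0.        ]
jar by side [ 0.51511825 -0.25485247  0.004     ]
```

View pics/jar.png

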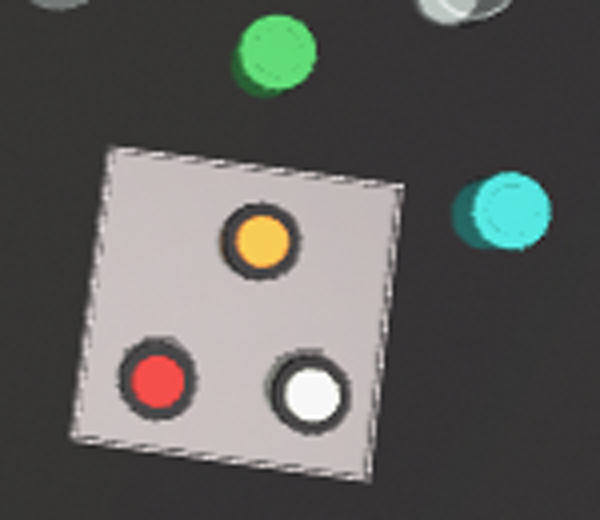

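The crop shows the orange jar at (262,241) in the tray, with the red and white jars below it and the green and turquoise look-alikes outside. The choice stands. Next I move over it and refine with the wrist camera.

```bash
python3 - <<'E'
from h import *
q=down(0)
move_ptp([.52,-.255,.22],q)
P=camera_params("wrist"); im=read_camera("wrist"); cv2.imwrite("pics/w1.png",im[:,:,::-1])
pr=proj("wrist",(.5205,-.255,.076),P); b=blob(im,(5,120,120),(28,255,255),pr,60)[0]
p=at_z("wrist",b[0],.076,P); print(pr,b,p,read_eef_pos())
if np.hypot(p[0]-.5215,p[1]+.2553)<.008:
    p=(p+[.5215,-.2553,.076])/2
    movel([p[0],p[1],.064],q,speed=.2)
    move_gripper(.03,40); print(read_finger_gap(),read_grasp_force(),read_ft_force())
    movel([p[0],p[1],.25],q,speed=.2); print(read_finger_gap(),read_grasp_force(),read_ft_force())
print(read_time_s())
E
```

```text
[318.22619295 192.25581439] ([320.7, 191.8], 1124, [302, 174, 38, 37]) [ 0.52096404 -0.25748493  0.076     ] [ 0.51929813 -0.25685492  0.22002555]
0.05654736812781336 43.22020947933197 [-0.37191125 -0.6734165   6.20818259]
0.056805807488909114 43.19289743900299 [-0.34195633  0.21589602 -2.79972116]
5.025
```

```bash
python3 - <<'E'
from h import *
q=down(0)
move_ptp([.43,.10,.29],q)
P=camera_params("wrist"); im=read_camera("wrist"); cv2.imwrite("pics/w2.png",im[:,:,::-1])
print(proj("wrist",(.474,.155,.09),P),proj("wrist",(.593,.140,.208),P))
for n in("nest","pivot"): print(n,[(d["at"],d["confidence"]) for d in tip_of("wrist",n)])
print(blob(im,(105,120,60),(125,255,255),None,60)[:4],read_time_s())
E
```

```text
[271.13857102 145.17853642] [252.9005862 -31.9536055]
nest [([270.8, 143.8], 0.66)]
pivot []
[([169.5, 23.3], 7640, [70, 0, 224, 68]), ([269.3, 144.4], 1054, [240, 112, 64, 65])] 6.5583
```

View pics/w2.png

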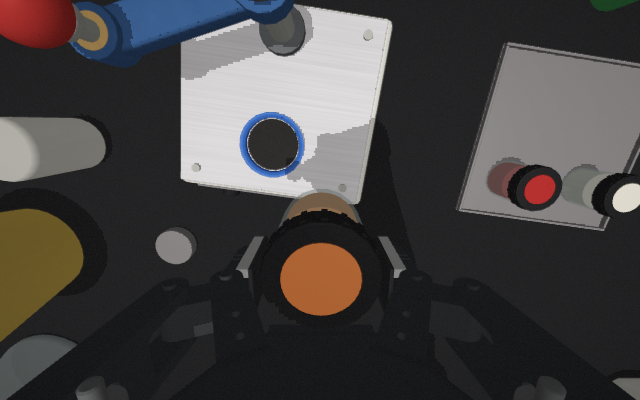

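The wrist view shows the nest ring at (271.5,144), within about 1 px of my estimate. The jar hangs upright in the pads, with its disc at (321,279). I can place it now, correcting for the jar's offset in the hand.

```bash
python3 - <<'E'
from h import *
q=down(0)
P=camera_params("wrist"); im=read_camera("wrist"); e=np.array(read_eef_pos())
b=blob(im,(5,120,90),(28,255,255),(321,279),300)[0]; x,y,w,h=b[2]
d=at_z("wrist",(x+w/2-.5,y+h/2-.5),e[2]+.012,P); off=(d-e)[:2]
n=(at_z("wrist",(271.5,144),.09,P)[:2]+[.474,.1554])/2
print("disc",b,"off",off,"nest",n)
t=n-off*[.5,1] if np.abs(off).max()<.006 else n
move_ptp([*t,.20],q); print(read_ft_force())
movel([*t,.152],q,speed=.15); print(.152,read_ft_force())
for z in (.148,.145,.143,.1415,.140,.139):
    movel([*t,z],q,speed=.04); f=read_ft_force(); print(z,np.round(f,1),np.round(read_eef_pos(),4))
    if f[2]>3: break
print(read_time_s())
cv2.imwrite("pics/s3.png",read_camera("side")[180:380,200:450,::-1].repeat(3,0).repeat(3,1)[:600,:750])
E
```

```text
disc ([320.5, 278.8], 4702, [280, 243, 82, 73]) off [-8.48188577e-05 -6.01955950e-04] nest [0.47463805 0.15505903]
[-0.51839466  0.25480326 -1.96737713]
0.152 [-0.16718281  0.94433603 -2.90900086]
0.148 [ 0.   0.  -3.3] [0.4753 0.1558 0.1489]
0.145 [ 0.2 -0.7 -3.2] [0.4746 0.1556 0.1449]
0.143 [-1.1  0.5 -3.5] [0.4745 0.1556 0.1428]
0.1415 [-0.4 -0.5 -0.7] [0.4749 0.1558 0.1419]
0.14 [-4.2 -1.2  9.9] [0.4751 0.1559 0.1418]
8.8583
```

View pics/s3.png

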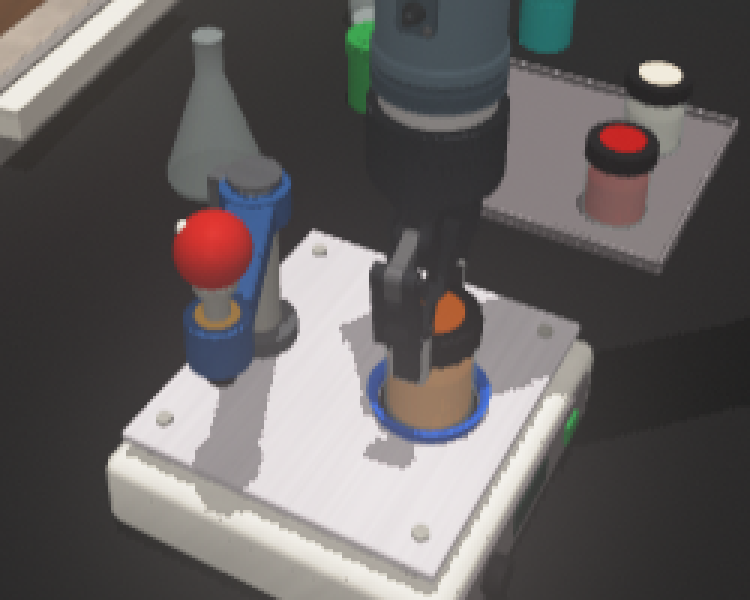

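The jar is seated in the nest, with a reaction of about 10 N at 142 mm; the side crop shows it upright inside the blue ring. Next I release it and check the reachable yaws for swinging and turning.

```bash
python3 - <<'E'
from h import *
e=read_eef_pos()
move_gripper(.085); movel([e[0],e[1],.30],down(0),speed=.25)
P=camera_params("wrist"); im=read_camera("wrist")
b=blob(im,(5,120,90),(28,255,255),proj("wrist",(.4748,.155,.152),P),100)[0];print("jar now",at_z("wrist",b[0],.152,P))
t=read_camera("top"); b=blob(t,(0,150,90),(6,255,255),(198,215))[0]; print(b,at_z("top",b[0],.246))
for nm,p in(("ball",[.559,.2553,.245]),("nest",[.4746,.155,.24])):
    for y in np.arange(-3.1,3.2,.31):
        s=inverse_kinematics(p,down(y)); print(nm,round(y,2),None if s is None else np.round(s,2).tolist()[-3:])
print(read_time_s(),np.round(read_qpos(),2))
E
```

```text
jar now [0.47365338 0.15526111 0.152     ]
([198.0, 214.5], 153, [190, 208, 16, 13]) [0.56126242 0.25501464 0.246     ]
ball -3.1 [0.64, 1.31, 0.65]
ball -2.79 [0.64, 1.31, 0.96]
ball -2.48 [0.64, 1.31, 1.27]
ball -2.17 [0.64, 1.31, 1.58]
ball -1.86 [0.64, 1.31, 1.89]
ball -1.55 [0.64, 1.31, 2.2]
ball -1.24 [-0.76, 1.32, -2.7]
ball -0.93 [-0.27, 1.14, -2.77]
ball -0.62 [0.21, 1.15, -2.84]
ball -0.31 [0.26, 1.17, -2.57]
ball 0.0 [0.27, 1.17, -2.27]
ball 0.31 [0.27, 1.17, -1.96]
ball 0.62 [0.28, 1.17, -1.66]
ball 0.93 [0.29, 1.17, -1.36]
ball 1.24 [0.3, 1.18, -1.05]
ball 1.55 [0.32, 1.18, -0.76]
ball 1.86 [0.34, 1.19, -0.46]
ball 2.17 [0.36, 1.19, -0.17]
ball 2.48 [0.38, 1.2, 0.13]
ball 2.79 [0.41, 1.21, 0.42]
ball 3.1 [0.43, 1.22, 0.71]
nest -3.1 [0.34, 1.13, 0.94]
nest -2.79 [0.34, 1.13, 1.25]
nest -2.48 [0.34, 1.13, 1.56]
nest -2.17 [0.34, 1.13, 1.87]
nest -1.86 [0.34, 1.13, 2.18]
nest -1.55 [0.34, 1.13, 2.49]
nest -1.24 [-0.39, 1.11, -2.82]
nest -0.93 [-0.06, 1.06, -2.84]
nest -0.62 [0.09, 1.08, -2.67]
nest -0.31 [0.1, 1.08, -2.36]
nest 0.0 [0.1, 1.08, -2.05]
nest 0.31 [0.1, 1.08, -1.75]
nest 0.62 [0.11, 1.08, -1.44]
nest 0.93 [0.11, 1.08, -1.13]
nest 1.24 [0.12, 1.08, -0.83]
nest 1.55 [0.12, 1.08, -0.52]
nest 1.86 [0.13, 1.08, -0.22]
nest 2.17 [0.14, 1.08, 0.09]
nest 2.48 [0.15, 1.08, 0.39]
nest 2.79 [0.15, 1.09, 0.69]
nest 3.1 [0.16, 1.09, 1.0]
10.2 [ 0.19  0.1  -0.61  1.87  0.06  1.2  -2.02]
```

```bash
cat >> h.py <<'E'
NEST=np.array([.4743,.1552]); BALL=np.array([.560,.2552])
m=(NEST+BALL)/2; d=BALL-NEST; L=np.linalg.norm(d)
PIV=m+np.array([d[1],-d[0]])/L*np.sqrt(.12**2-L*L/4)
A0=np.arctan2(*(BALL-PIV)[::-1]); A1=np.arctan2(*(NEST-PIV)[::-1])%(2*np.pi)
E
python3 - <<'E'
from h import *
print(PIV,A0,A1)
z=.242
move_ptp([*BALL,.33],down(A0)); movel([*BALL,z],down(A0),speed=.2)
move_gripper(.02,40); print(read_finger_gap(),read_grasp_force(),read_ft_force())
for a in np.linspace(A0,A1+.02,10)[1:]:
    movel([*(PIV+.12*np.array([np.cos(a),np.sin(a)])),z],down(a),speed=.08)
    print(round(a,2),np.round(read_ft_force(),1),round(read_finger_gap(),4),round(read_grasp_force(),0))
print(read_time_s(),read_eef_pos())
E
```

```text
[0.59332315 0.13991961] 1.8521880457968602 3.013909434636484
0.038061614089540695 39.6126651763916 [-2.22303851 -0.95147867  5.75750289]
1.98 [-1.7 -0.3  6. ] 0.038 40.0
2.11 [-2.3 -1.3  6.5] 0.0382 40.0
2.25 [-3.1  0.1  6.4] 0.0382 40.0
2.38 [-3.9 -0.4  7.1] 0.038 40.0
2.51 [-5.2 -0.5  8. ] 0.0379 40.0
2.64 [-5.5 -1.4  9.3] 0.0381 40.0
2.77 [-7.3 -0.3 10. ] 0.0379 40.0
2.9 [-8.1 -1.9 11.1] 0.0379 41.0
3.03 [-6.3  0.9  9. ] 0.038 41.0
15.8667 [0.47240974 0.15529442 0.24316148]
```

```bash
python3 - <<'E'
from h import *
z=.242
for a in np.arange(A1+.035,A1+.10,.015):
    movel([*(PIV+.12*np.array([np.cos(a),np.sin(a)])),z],down(a),speed=.05)
    pause(.1); f=read_ft_force(); t=f@[-np.sin(a),np.cos(a),0]
    print(round(a,3),round(a-A1,3),np.round(f,1),round(t,1),np.round(read_eef_pos(),4))
    if t<-9: break
s=read_camera("side")[150:350,250:450,::-1].repeat(3,0).repeat(3,1); cv2.imwrite("pics/s4.png",s); print(read_time_s())
E
```

```text
3.049 0.035 [-5.4  4.9  7.1] -4.4 [0.4724 0.1552 0.2433]
3.064 0.05 [-4.2  7.8  4.2] -7.4 [0.4724 0.1551 0.2433]
3.079 0.065 [-1.1 10.9  0.5] -10.8 [0.473  0.1549 0.2434]
16.9667
```

The arm is on its stop: about 11 N of reaction and the TCP no longer advances. Now I regrasp at yaw 4.7 and turn clockwise, logging the torque.

```bash
cat >> h.py <<'E'
def yaw_now(): 
    x=R.from_quat(read_tcp_rot()).apply([1,0,0]); return np.arctan2(x[1],x[0])
def tq():
    v=[]
    for _ in range(4): pause(.03); v.append(read_ft_torque()[2])
    return np.mean(v)
E
python3 - <<'E'
from h import *
import json
e=read_eef_pos(); q=R.from_quat(read_tcp_rot())
move_gripper(.085); movel([e[0],e[1],.31],None,speed=.25)
Y=4.7; c=np.array([.4738,.1530])
move_ptp([*c,.31],down(4.0)); move_ptp([*c,.31],down(Y)); print("q",np.round(read_qpos(),2))
movel([*c,.241],down(Y),speed=.2); t0=tq(); print("free",t0,read_ft_force())
move_gripper(.02,100); print(read_finger_gap(),read_grasp_force(),np.round(read_ft_force(),1),tq(),read_eef_pos())
log=[]; a=Y; y0=yaw_now(); 
while a>Y-.75:
    a-=.1; movel([*c,.241-(Y-a)*.00255],down(a),speed=.05)
    t=tq(); u=(y0-yaw_now())%(2*np.pi); log.append((u,t)); print(round(Y-a,2),round(u,3),round(t,3),np.round(read_ft_force(),1),round(read_time_s(),1))
json.dump(dict(a=a,y0=y0,t0=t0,log=log),open("log.json","w")); print(read_finger_gap(),read_grasp_force())
E
```

```text
q [ 0.84  0.27 -1.38  1.84  0.28  1.26  2.5 ]
free -0.015136982319494391 [0.54185142 0.95086439 0.52882811]
0.036923163330811824 99.01627779006958 [-2.8 -0.8  6.9] -0.07919857002422674 [0.47335039 0.15313132 0.24198335]
0.1 0.1 -0.159 [-3.  -1.1  6.1] 21.1
0.2 0.2 -0.179 [-3.5 -0.6  5.8] 21.5
0.3 0.3 -0.177 [-3.   0.4  6.5] 21.9
0.4 0.399 -0.153 [-4.4  0.3  6.4] 22.2
0.5 0.499 -0.173 [-4.3  1.   6.7] 22.6
0.6 0.599 -0.161 [-5.5  0.5  8. ] 23.0
0.7 0.699 -0.183 [-5.   1.8  7.6] 23.4
0.8 0.799 -0.184 [-5.9  0.3  6.9] 23.8
0.036846226966347005 99.38944458961487
```

```bash
cat > turn.py <<'E'
from h import *
import json,sys
D=json.load(open("log.json")); a=D["a"]; Y=4.7; c=np.array([.4738,.1530]); log=D["log"]
b=np.median([t for u,t in log[1:8]]); stop=float(sys.argv[1]); lim=float(sys.argv[2]); step=float(sys.argv[3])
while Y-a<lim:
    a-=step; movel([*c,.241-(Y-a)*.00255],down(a),speed=.05)
    t=tq(); u=(D["y0"]-yaw_now())%(2*np.pi); log.append((u,t)); print(round(u,3),round(b-t,3),np.round(read_ft_force(),1))
    if np.mean([b-t for u,t in log[-2:]])>stop: break
D["a"]=a; json.dump(D,open("log.json","w"))
print(round(read_time_s(),1),read_finger_gap(),read_grasp_force(),read_eef_pos(),read_qpos()[-1])
E
python3 turn.py .06 4.6 .1
```

```text
0.899 -0.021 [-6.6  1.8  6.8]
0.999 -0.014 [-6.6  0.9  7. ]
1.098 0.018 [-6.5  1.7  8.3]
1.198 0.024 [-7.   1.5  8.3]
1.298 -0.007 [-8.   1.3  7.6]
1.398 0.013 [-7.7  1.3  8. ]
1.498 0.006 [-7.4  1.8  8.8]
1.598 0.013 [-7.7  2.1  8.5]
1.698 -0.009 [-7.4  1.7  8.3]
1.798 0.018 [-7.3  1.8  9.3]
1.898 -0.02 [-7.1  2.1  6.7]
1.998 -0.003 [-6.8  2.7  6.7]
2.098 -0.005 [-6.7  2.   7.2]
2.198 -0.015 [-7.   3.5  7.2]
2.298 0.003 [-6.   3.7  5.1]
2.397 0.008 [-5.6  3.8  5.7]
2.497 -0.009 [-4.9  3.3  5.4]
2.597 -0.009 [-5.1  5.5  5. ]
2.697 0.007 [-4.5  4.5  3.7]
2.797 -0.018 [-4.3  4.6  3.8]
2.897 0.022 [-4.2  4.6  3.5]
2.997 -0.006 [-2.9  5.6  4.2]
3.097 -0.032 [-2.   6.1  3.1]
3.197 -0.016 [-2.2  5.   3.5]
3.297 -0.046 [-2.3  5.4  3.1]
3.397 -0.053 [-1.7  5.   3.3]
3.497 -0.05 [-1.2  5.2  3.9]
3.597 -0.073 [-0.8  5.   3.2]
3.696 -0.069 [-1.6  5.8  4.4]
3.796 -0.084 [-0.2  5.8  3.7]
3.895 -0.094 [-0.8  5.6  4.7]
3.995 -0.079 [-1.3  5.6  4. ]
4.095 -0.068 [0.8 4.7 5.2]
4.195 -0.098 [0.1 5.8 5.1]
4.296 -0.131 [0.4 3.8 6.6]
4.396 -0.131 [-0.4  4.9  5.3]
4.496 -0.105 [0.7 4.5 6.2]
4.596 -0.133 [0.7 4.1 7.6]
38.3 0.036454941544618216 99.69525218009949 [0.47561524 0.15534286 0.23169881] -1.95390399831582
```

```bash
python3 - <<'E'
from h import *
s=read_camera("side"); u=proj("side",(.4743,.1552,.18)).astype(int); print(u)
cv2.imwrite("pics/s5.png",cv2.resize(s[u[1]-60:u[1]+60,u[0]-75:u[0]+75],None,fx=5,fy=5,interpolation=cv2.INTER_CUBIC)[:,:,::-1])
print("gripped",tq(),np.round(read_effort(),3),np.round(read_ft_torque(),3))
e=read_eef_pos(); move_gripper(.05); print("open",tq(),np.round(read_effort(),3),np.round(read_ft_torque(),3),np.round(read_ft_force(),1),read_time_s())
b=blob(read_camera("side"),(0,150,60),(6,255,255),proj("side",(.4743,.1552,.235)),40)[0]; print(b,[np.round(proj("side",(.4743,.1552,z)),1).tolist() for z in(.246,.234)])
E
```

```text
[343 269]
gripped -0.05612828586974511 [  1.673 -24.755  -0.228 -20.094   0.606   0.375   0.04 ] [ 0.386 -0.025 -0.1  ]
open -0.008726696263106702 [-7.0000e-03 -2.7763e+01 -2.1660e+00 -2.3565e+01  1.2000e-02  9.0000e-03
  3.0000e-03] [ 0.006  0.061 -0.032] [0.2 0.3 0.1] 38.9333
([353.0, 245.5], 90, [350, 235, 8, 20]) [[344.5, 237.9], [344.3, 243.9]]
```

View pics/s5.png

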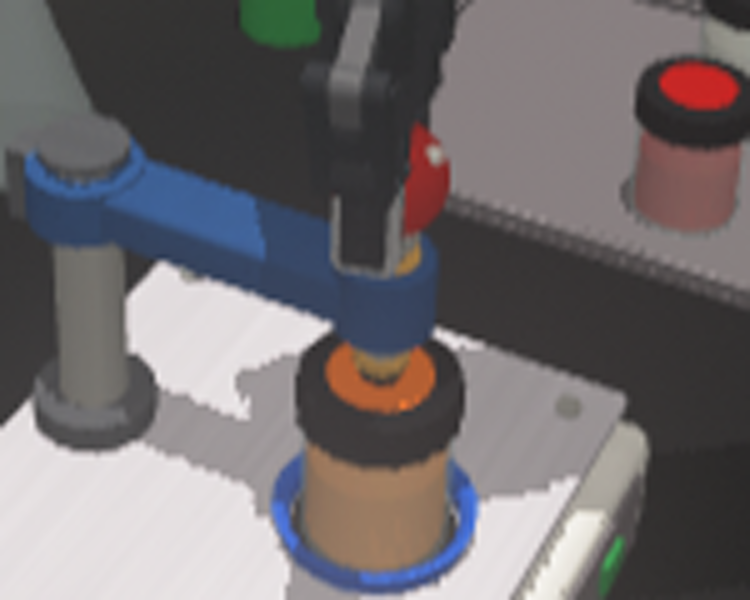

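The crop shows the foot on the orange disc and the arm over the jar. At rest the reading is load minus screw friction: a flat −0.17, then rising at about 0.08 N·m/rad, which is lid contact. I'll fit the kink and correct to 45 N.

```bash
python3 - <<'E'
from h import *
import json
from scipy.optimize import curve_fit
D=json.load(open("log.json")); u,t=np.array(D["log"][1:]).T
for nm,f,p in(("free",lambda u,b,k,u0:b+k*np.maximum(0,u-u0),[-.17,.083,3.]),("fixed",lambda u,b,u0:b+.0825*np.maximum(0,u-u0),[-.17,3.])):
    r,c=curve_fit(f,u,t,p); print(nm,np.round(r,3),np.round(np.sqrt(np.diag(c)),3))
b,u0=r; F=33*(u[-1]-u0); tgt=u0+45/33; print("F now",F,"target u",tgt)
c=np.array([.4738,.1530]); Y=4.7
def go(v): movel([*c,.241-v*.00255],down(Y-v),speed=.05)
if tgt<u[-1]+.02:
    go(4.6); move_gripper(.02,100); print("regrip",tq(),read_finger_gap())
    for v in list(np.arange(4.5,tgt-.2,-.1))+[tgt-.2]: go(v); print(round(v,2),round(tq(),3))
    for v in (tgt-.13,tgt-.06,tgt): go(v); x=tq(); print("fwd",round(v,2),round(x,3),"F",round((x-b)/.0025,1),round((D["y0"]-yaw_now())%(2*np.pi),3))
print(read_time_s())
E
```

```text
free [-0.176  0.077  2.873] [0.003 0.006 0.09 ]
fixed [-0.176  2.905] [0.003 0.052]
F now 55.802055762808024 target u 4.268499442496046
regrip 0.08285762835242491 0.03683220571875123
4.5 0.281
4.4 0.258
4.3 0.27
4.2 0.248
4.1 0.266
4.07 0.219
fwd 4.14 -0.088 F 35.5 4.137
fwd 4.21 -0.036 F 56.2 4.207
fwd 4.27 -0.067 F 43.8 4.267
43.0917
```

The forward readings average about 45 N, and the backward ones (load plus friction, about 0.26) agree. I'll let go, retreat and check.

```bash
python3 - <<'E'
from h import *
e=read_eef_pos(); move_gripper(.085); movel([e[0],e[1],.34],None,speed=.2)
move_ptp([.45,-.05,.36],down(1.57))
t=read_camera("top"); b=blob(t,(0,150,90),(6,255,255),proj("top",(.4743,.1552,.235)))[0]; print(b,at_z("top",b[0],.235),read_time_s())
s=read_camera("side"); cv2.imwrite("pics/s6.png",cv2.resize(s[150:390,200:480],None,fx=2.5,fy=2.5)[:,:,::-1])
E
```

```text
([236.1, 247.5], 155, [230, 241, 14, 15]) [0.47463943 0.15656181 0.235     ] 45.8167
```

View pics/s6.png

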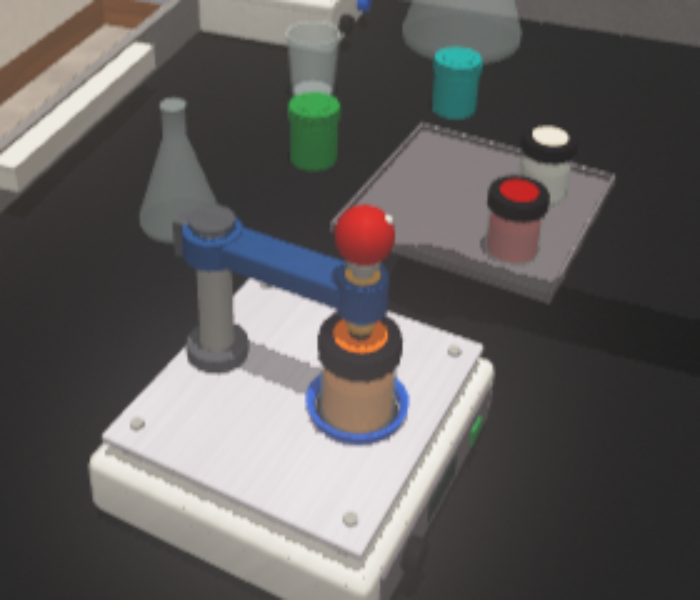

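The jar stands in the nest with the foot on its lid and the arm over it: ball at (0.4746, 0.1566), within about 1.5 mm of the nest's axis. The robot is clear and the bystanders haven't moved.

```bash
python3 -c "
from bench import *
print(sign_off())"
```

```text
the job is handed in; nothing more can be done
None
```

The job is handed in: the orange jar is in the nest, the clamp arm is at its stop and the foot holds the lid with about 45 N, estimated from wrist torque; the gripper has let go and the other jars and the small flask were not touched.

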